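Quarantine the rejected cover, close the lamp connector housing and hold it shut

TASK

Two covers for the split lamp-connector housing are back from inspection: set the one with the triangular tag (rejected) down flat between the corner stops of the empty reject nest and keep it off the housing. Then fit the cover with the round tag (passed) onto the two dowels of the lower half in the fixture, cable entry over cable entry, press it fully down against the sprung contact until the halves meet, and finish while still holding it pressed shut: do not let go. Leave the tools and other things on the bench where they are.

Things in the scene. Friction and masses are not known exactly. Their poses are not given: they have to be found in the camera images.
- passed_cover: PASSED cover: black upper half, 96 x 46 mm, 36 mm tall, 0.2 kg, round aluminium tag (28 mm) on top. Origin: centre of its underside; x along its length, z up. Half-round cable entry (radius 13 mm) at its -x end, to x = -62 mm. Underside: two blind dowel holes, 9.5 mm wide, 20 mm deep, at (x, y) = (-36, 0) and (36, 10) mm. Starts right way up on the bench. Grip across the 46 mm width at mid-length
- rejected_cover: REJECTED cover: the same black cover in every size, but with a flat triangular aluminium tag (33 mm sides) on its top instead of the round one. Same origin and axes as the passed cover
- lower_half: black lower half, 96 x 46 mm, clamped in a fixture bolted to the bench (180 x 112 mm; all its stops lie 14 mm or more below this face). Origin: centre of its upper face, 44 mm above the bench; axes as the cover's, cable entry at -x. Two 8 mm steel dowels stand 16 mm up at (-36, 0) and (36, 10) mm: a cover fits one way round only. Shut: the cover's origin and axes coincide with these
- contact_plate (a joint): sprung brass contact in the middle of the lower half's parting face: 0 = up, 6 mm proud of the face; 0.006 = pressed flush (housing shut). The spring pushes up with 6 N at 0 and 9.6 N at 0.006, so a cover only laid on the dowels rides about 6 mm open
- passed_cover_spigot (a point): on the passed cover's underside, 55 mm from its centre toward the cable entry (-x)
- lower_spigot (a point): on the lower half's parting face, 55 mm from its centre toward the cable entry (-x)
- nest_floor (a point): centre of the reject nest, on top of a grey board 156 x 88 mm, 12 mm thick, fixed to the bench; x along its length. Four aluminium corner stops 10 mm high leave 6 mm clear all round a cover laid along x, either way round. Gaps between stops: 70 mm in the long sides (for the fingers), 42 mm in the ends (for the cable entry)
- black_tape: bystander: roll of black tape lying flat, 62 mm across, 19 mm high, at the left behind the nest
- lens_cell: bystander: lens in a black ring mount lying flat, 34 mm across, 14 mm high, behind and to the right of the fixture
- solvent_bottle: bystander: white dispenser bottle with a red tip, 46 mm round, 130 mm tall, standing behind the covers

How it is judged:
On the way:
1. the rejected cover lies flat between the stops of the reject nest, let go (horizontal distance between rejected_cover and nest_floor below 0.014 m and z of rejected_cover in the frame of nest_floor below 0.004 m and contact force between the fingers and rejected_cover below 0.2 N and angle between rejected_cover's own z axis and vertical below 0.1 rad), for 0.2 s.
At the end, for the whole second after the job is handed in: Rejected cover flat, at rest between the nest stops (14 mm of centre). Passed cover on the dowels, cable entries together (3 mm), gap under 1.5 mm, contact in 4.5 mm or more, over 8 N between the halves, fingers still on it through the last second (horizontal distance between rejected_cover and nest_floor below 0.014 m and z of rejected_cover in the frame of nest_floor below 0.004 m and angle between rejected_cover's own z axis and vertical below 0.1 rad and linear speed of rejected_cover below 0.02 m/s and horizontal distance between passed_cover and lower_half below 0.003 m and horizontal distance between passed_cover_spigot and lower_spigot below 0.004 m and z of passed_cover in the frame of lower_half below 0.0015 m and angle between passed_cover's own z axis and vertical below 0.03 rad and value of joint contact_plate above 0.0045 m and contact force between passed_cover and lower_half above 8 N and contact force between the fingers and passed_cover above 3 N); the arm keeps its last pose, push and grip.
It fails at once if the rejected cover is tried on the lower half (contact force between rejected_cover and lower_half above 0.5 N).
It fails at once if a bystander is knocked or moved more than 25 mm (distance of any of black_tape, lens_cell, solvent_bottle from where it was at the start of the episode above 0.025 m).
It also fails if it takes over 48 s, if anything falls off the work surface, if the arm or the gripper's body presses on something with over 40 N, if the wrist force passes 120 N, or if a joint passes its speed limit or range.

ROBOT

A 7-joint arm with a two-finger parallel gripper is mounted at the origin on a cart in front of the work surface, level with it; the furniture and walls round the work are solid. World frame = base frame: x ahead of the robot, y to its left, z up, the work surface at z = 0. Lengths are in m, angles in rad, forces in N, time in s.
With the tool pointing down it reaches from about 0.4 to 0.9 m from the base axis. Payload 5.5 kg.
Tool frame: the origin (TCP) lies at the very end of the fingers, on their centre line; the grasp point (between the pads) lies 19 mm behind it (bot.hold_point_z is the distance from the TCP to the grasp point, in m); z points along the fingers, y is the line along which they close (so a half turn about z gives the same grasp; the last joint's range is limited). The gripper opens to 85 mm and grips with 20 to 120 N. Pads are 22 mm wide; open, the fingers measure 114 mm over their backs; the gripper's body (76 mm by 85 mm) begins 54 mm behind the grasp point. The pads swing forward as they close: fully open they stand 13 mm farther back than shut.
Start: joints at [-0.839, 0.501, -0.427, 1.55, 0.221, 1.138, -0.21], TCP at [0.294, 0.58, 0.231] pointing down, gripper open.
Joint ranges: [-2.88, 2.88], [-0.31, 2.03], [-1.54, 1.56], [0.2, 2.42], [-1.41, 4.55], [0.19, 2.02], [-2.57, 2.57]. Speed limits (rad/s): [2.57, 2.57, 3.14, 3.14, 3.14, 3.14, 3.14].

INTERFACE

Orientations are given as a unit quaternion [x, y, z, w].
In Python, from station import bot gives the robot as it stands.
- The arm moves only by the tool send_rows, never from a script. Its argument "series" is a list of rows, each a list of 5 numbers: the opening, from -1 (shut) to 1 (fully open), then the shift along the tool's x, y, z in units of 25 mm (1.0 is 25 mm), then the turn about the tool's z in units of 6 degrees (1.0 is 6 degrees). A call has 1 to 20 rows; each row is the pose to reach, as a shift and turn from the pose commanded when the call began, along the tool's axes at that moment; what a row does not reach only later rows make up. A row lasts 1/10 s, in which the tool goes at most 50 mm and 8.59 degrees, less where a joint would pass 70% of its speed; a pose out of reach is approached as far as the arm can. A call with a gripper value outside its range is refused whole. The fingers move at their own pace and stop on an object; "newtons" is the grip in N (left out, the last holds). Time passes only in rows, so rows that repeat a pose let the fingers close. It gives the time, the measured TCP pose, the force, the opening and the grip force at its end, in the units of the state.
- bot.get_state(): the state, without advancing time (a new reading comes with each control period).
- bot.capture(name): name is "scene" or "side" or "wrist"; returns the picture (400x640x3 uint8, red, green, blue); there is no depth.
- bot.camera_model(name): a dict with "mtx" (3x3 intrinsics, pixels), "T" (4x4, takes a point from camera to world coordinates); the wrist camera has in their place "tool_from_camera" (4x4, takes a point from camera to tool coordinates, whose origin is the TCP and whose axes are the flange's). Camera axes: x right, y up, looking along -z (the intrinsics and any distortion apply to the point x, -y, -z); pixel columns grow to the right and rows downward; lengths in m; the calibration is good to about 2 mm. A picture is of the moment at which its call begins: read the wrist's pose just before it. camera_model takes no time and is no camera call.
- bot.job_done(): hands the job in; it is judged then, once.
The state is a dict: "t": time; "joints": joint angles; "joint_vel": joint speeds; "tau": joint torques, N m; "tcp_pos": TCP position; "ee_rot": TCP orientation; "wrist_force": force on the tool from outside, world axes, zero at the start; "moment": the same for the moment, N m; "finger_gap": finger opening in m; "finger_force": force on a finger pad.
Only numpy, scipy, OpenCV 4.12 (cv2) and the standard library are available. Lean on these libraries where they do the work, as an engineer would, in place of code of your own. Each camera call takes 0.05 s, during which the arm holds its last target. There are 200 camera calls.

## Working session

There is one attempt and no reset: what is moved stays moved. The work goes in short steps, Python scripts to look and compute and a tool call to move; the robot and the scene stay as the last step left them, time stands still between calls to the robot, and variables do not carry over. Pictures are saved under pics/ and viewed, at most 13 in all, crops included, and the job is handed in when it is done.

Besides the shell and the picture viewer there is one more tool, called after "Call:" by a JSON object that holds its "op" and its "data". send_rows: Moves the arm, as the interface text tells. Its arguments: {"type":"object","properties":{"series":{"type":"array","items":{"type":"array","items":{"type":"number"}}},"newtons":{"type":"number"}},"required":["series"]}

```bash
mkdir -p pics; ls
python3 - <<'E'
from station import bot
import cv2,json
s=bot.get_state();print(s)
for n in("scene","side"):
    cv2.imwrite(f"pics/{n}0.png",bot.capture(n)[:,:,::-1]);m=bot.camera_model(n);print(n,m)
print(bot.camera_model("wrist"))
E
```

```text
pics
{'t': 0.0, 'joints': array([-0.83880899,  0.50185837, -0.42679177,  1.55147997,  0.22079863,
        1.13830356, -0.21031843]), 'joint_vel': array([ 1.94586210e-04,  7.76119744e-04,  7.64458350e-05,  1.16149286e-03,
       -1.31529748e-03, -2.85456978e-03, -5.55829537e-04]), 'tau': array([-8.81388332e-04, -5.69520199e+01, -5.81628844e+00, -2.80924737e+01,
        1.06358275e-02,  1.20611710e-02, -9.32845012e-06]), 'tcp_pos': array([0.29338906, 0.57922016, 0.23024034]), 'ee_rot': array([ 2.32232584e-01,  9.72659774e-01, -9.60188138e-04, -2.63263079e-04]), 'wrist_force': array([-0.40765734,  0.15614199, -0.06748611]), 'moment': array([-0.00470421,  0.03429561,  0.02462941]), 'finger_force': 0.0, 'finger_gap': 0.08542529882981155}
scene {'mtx': array([[506.68977152,   0.        , 313.97835089],
       [  0.        , 506.68977152, 191.4524453 ],
       [  0.        ,   0.        ,   1.        ]]), 'T': array([[-7.32517683e-01,  3.38891196e-01, -5.90398680e-01,
        -1.69526115e-01],
       [-6.80747816e-01, -3.64018912e-01,  6.35667085e-01,
         8.18430455e-01],
       [ 5.05
[... 402 characters left out ...]
0.87561834,  0.39011864, -0.28478056, -0.38538225],
       [ 0.00938328,  0.6032314 ,  0.79751102,  1.20842094],
       [ 0.        ,  0.        ,  0.        ,  1.        ]])}
{'mtx': array([[341.39524369,   0.        , 317.59685482],
       [  0.        , 341.39524369, 198.66396051],
       [  0.        ,   0.        ,   1.        ]]), 'tool_from_camera': array([[-8.10516365e-04,  9.61998383e-01,  2.73053940e-01,
         6.87717077e-02],
       [ 9.99999518e-01,  9.30869775e-04, -3.11217790e-04,
         2.56345424e-05],
       [-5.53568670e-04,  2.73053557e-01, -9.61998674e-01,
        -1.41403205e-01],
       [ 0.00000000e+00,  0.00000000e+00,  0.00000000e+00,
         1.00000000e+00]])}
```

View pics/scene0.png

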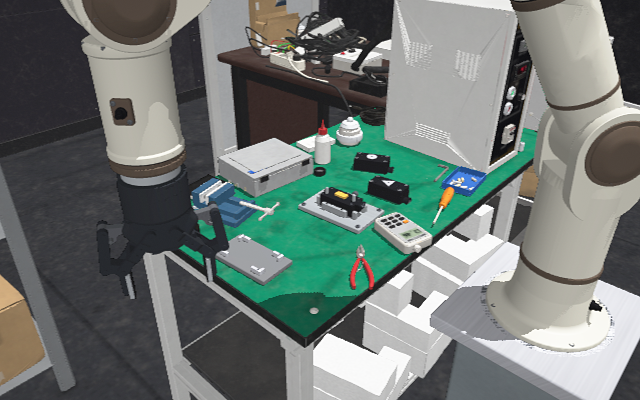

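View pics/side0.png

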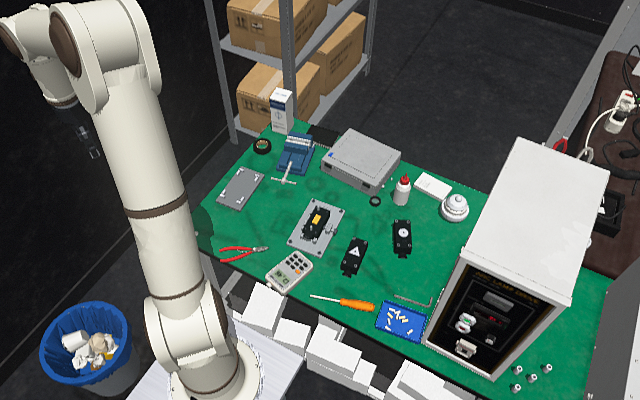

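The scene view shows the passed cover at about (374,163), the rejected one at (389,190), the fixture at (342,207) and the nest at (254,257). In the side view they are at (401,238), (354,255), (316,228) and (241,189). I'll get coarse positions first, then refine with the wrist camera.

```bash
cat > h.py <<'E'
import numpy as np, cv2
from station import bot
from scipy.spatial.transform import Rotation as R
def ray(n,uv,pose=None):
    m=bot.camera_model(n)
    if n=="wrist":
        T=np.eye(4);T[:3,:3]=R.from_quat(pose[1]).as_matrix();T[:3,3]=pose[0];T=T@m["tool_from_camera"]
    else: T=m["T"]
    K=m["mtx"];uv=np.atleast_2d(np.array(uv,float))
    d=np.c_[(uv[:,0]-K[0,2])/K[0,0],-(uv[:,1]-K[1,2])/K[1,1],-np.ones(len(uv))]
    return T[:3,3],d@T[:3,:3].T
def onz(n,uv,z,pose=None):
    o,d=ray(n,uv,pose);return o+d*((z-o[2])/d[:,2])[:,None]
def tri(a,b):
    A=[];B=[]
    for o,d in(a,b):
        d=d[0]/np.linalg.norm(d[0]);P=np.eye(3)-np.outer(d,d);A.append(P);B.append(P@o)
    p=np.linalg.lstsq(np.vstack(A),np.hstack(B),rcond=None)[0]
    return p,[float(np.linalg.norm(A[i]@p-B[i])) for i in(0,1)]
E
python3 - <<'E'
from h import *
for k,a,b in(("pass",(374,156),(403,232)),("rej",(391,183),(354,250)),("fix",(342,195),(317,222)),("nest",(254,257),(241,189)),("bottle tip",(323,127),(405,180)),("lens",(319,171),(375,200))):
    print(k,tri(ray("scene",a),ray("side",b)))
for n,z in(("scene",4.5),("side",3)):
    i=cv2.imread(f"pics/{n}0.png")
c=cv2.resize(cv2.imread("pics/side0.png")[160:290,200:430],None,fx=3.4,fy=3.4,interpolation=cv2.INTER_CUBIC);cv2.imwrite("pics/sc.png",c)
E
```

```text
pass (array([ 0.58338192, -0.23666376,  0.04043002]), [0.002965779185525408, 0.0029657791855254895])
rej (array([ 0.4596057 , -0.14156576,  0.04011   ]), [0.004922495706097515, 0.004922495706097429])
fix (array([ 0.49927275, -0.0041136 ,  0.04183913]), [0.0026373544560406984, 0.002637354456040555])
nest (array([0.51010751, 0.27369616, 0.00657168]), [0.0005257579942809064, 0.0005257579942803032])
bottle tip (array([ 0.71783796, -0.17693904,  0.10394659]), [0.002521719094688328, 0.002521719094688383])
lens (array([ 0.67506989, -0.11040219,  0.00707301]), [0.0010021866249831845, 0.0010021866249835555])
```

View pics/sc.png

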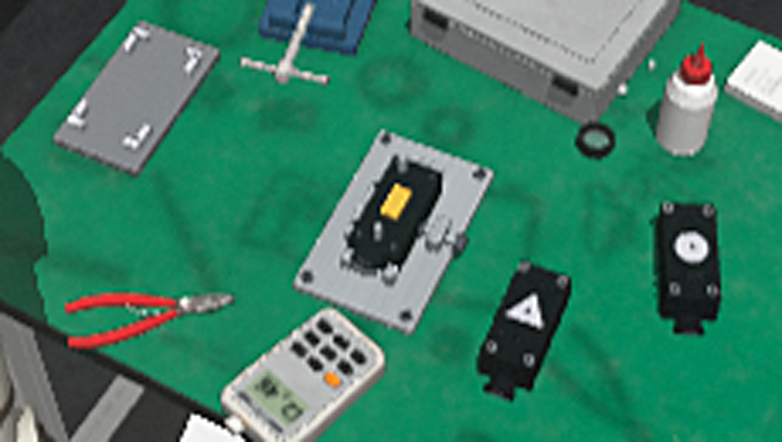

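Side crop: both cable entries point towards the robot, at the bottom of the crop. The triangle cover is left of the round-tag one. The lower half's entry direction is still unclear. I'm moving the wrist camera over the scene.

Call:
{"op": "send_rows", "data": {"series": [[1,-15.1,-11.6,0,-4.5],[1,-15.1,-11.6,0,-4.5],[1,-15.1,-11.6,0,-4.5],[1,-15.1,-11.6,0,-4.5],[1,-15.1,-11.6,0,-4.5],[1,-15.1,-11.6,0,-4.5],[1,-15.1,-11.6,0,-4.5],[1,-15.1,-11.6,0,-4.5],[1,-15.1,-11.6,0,-4.5],[1,-15.1,-11.6,0,-4.5],[1,-15.1,-11.6,0,-4.5],[1,-15.1,-11.6,0,-4.5],[1,-15.1,-11.6,0,-4.5]]}}

```text
t: 1.4
tcp_pos: [0.4986, 0.1522, 0.2311]
ee_rot: [-0.002, 1.0, 0.0, -0.0]
wrist_force: [-0.6, -0.0, -0.5]
finger_gap: 0.0857
finger_force: 0.0
```

```bash
cat > snap.py <<'E'
import sys;from h import *
n=sys.argv[1];s=bot.get_state();i=bot.capture("wrist")
cv2.imwrite(f"pics/{n}.png",i[:,:,::-1]);np.savez(f"pics/{n}.npz",p=s["tcp_pos"],q=s["ee_rot"])
print(s["t"],s["tcp_pos"],s["ee_rot"],s["joints"].round(2))
E
python3 snap.py w1
```

```text
1.4 [0.49860287 0.15218302 0.23113401] [-2.36213732e-03  9.99997097e-01  3.38250875e-04 -3.34021176e-04] [-0.03  0.26 -0.38  1.87  0.11  1.03  1.13]
```

View pics/w1.png

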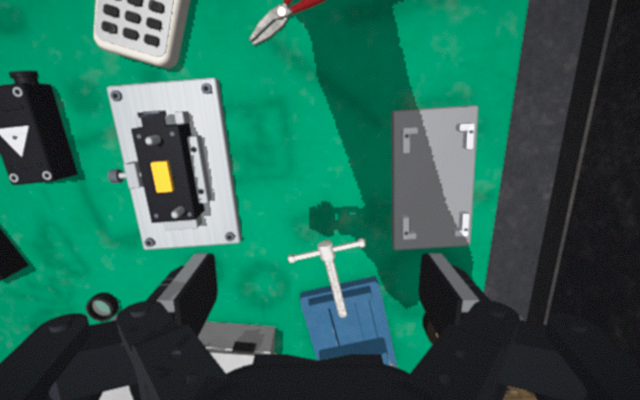

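Wrist view 1: the nest board is at (435,178). The lower half has its contact at (162,177), dowels at (152,141) and (178,212), and its cable entry at the top, towards the robot. The rejected cover is at the left, around (35,130).

Call:
{"op": "send_rows", "data": {"series": [[1,0,-9.2,0,0],[1,0,-9.2,0,0],[1,0,-9.2,0,0],[1,0,-9.2,0,0],[1,0,-9.2,0,0],[1,0,-9.2,0,0],[1,0,-9.2,0,0]]}}

```text
t: 2.15
tcp_pos: [0.5, -0.0784, 0.2312]
ee_rot: [-0.002, 1.0, 0.0, -0.0]
wrist_force: [-0.1, 1.2, -0.6]
finger_gap: 0.0854
finger_force: 0.0
```

```bash
python3 snap.py w2
```

```text
2.15 [ 0.50000093 -0.07835435  0.23123444] [-1.51852006e-03  9.99998783e-01  3.54137939e-04 -5.60692641e-05] [ 0.31  0.22 -0.23  1.91  0.06  1.01  1.62]
```

View pics/w2.png

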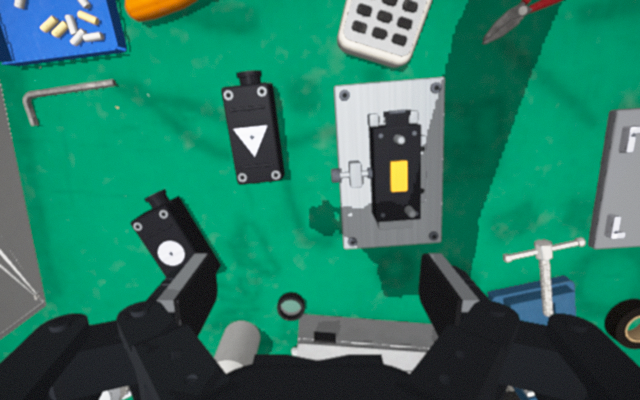

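Wrist view 2: the rejected cover's screws are at (229,95), (266,91), (242,178) and (277,174), with its entry at the top (248,78). The passed cover's tag is at (172,253), and its entry is up and left at (156,198). The contact is at (399,176), with dowels at (400,140) and (410,211).

```bash
cat > m.py <<'E'
from h import *
def load(n):
    z=np.load(f"pics/{n}.npz");return cv2.imread(f"pics/{n}.png"),(z["p"],z["q"])
def blobs(i,roi,mask,lo,hi):
    x0,y0,x1,y1=roi;m=mask(i[y0:y1,x0:x1].astype(int)).astype(np.uint8)
    n,_,st,c=cv2.connectedComponentsWithStats(m)
    return [(c[k]+[x0,y0],int(st[k,4])) for k in range(1,n) if lo<=st[k,4]<=hi]
grey=lambda t:lambda c:(c.min(2)>t)
yel=lambda c:(c[...,2]>170)&(c[...,0]<90)&(c[...,1]>110)
E
python3 - <<'E'
from m import *
a,pa=load("w1");b,pb=load("w2")
s=lambda L:[(p.round(1).tolist(),n) for p,n in L]
ya=blobs(a,(140,150,185,205),yel,50,999);yb=blobs(b,(380,150,420,205),yel,50,999)
print(s(ya),s(yb));print("contact",tri(ray("wrist",ya[0][0],pa),ray("wrist",yb[0][0],pb)))
for r in((225,84,285,185),):print("rej w2",s(blobs(b,r,grey(110),8,2000)))
print("rej w1",s(blobs(a,(0,84,72,184),grey(110),8,2000)))
print("pass w2",s(blobs(b,(130,205,190,272),grey(110),8,2000)))
print("dow w1",s(blobs(a,(143,130,190,222),grey(95),4,200)))
print("dow w2",s(blobs(b,(374,125,420,222),grey(95),4,200)))
print("nest w1",s(blobs(a,(396,115,474,245),grey(170),8,300)),"w2",s(blobs(b,(615,115,640,245),grey(170),8,300)))
for n,r in(("scene",(360,150,392,170)),("side",(385,222,415,255)),("scene",(375,178,405,200)),("side",(340,240,366,265))):
    print(n,s(blobs(cv2.imread(f"pics/{n}0.png"),r,grey(120),6,400)))
E
```

```text
[([161.2, 176.4], 535)] [([398.6, 175.7], 549)]
contact (array([5.00104809e-01, 3.95645664e-04, 4.77086029e-02]), [2.563394255613642e-05, 2.5633942555307834e-05])
rej w2 [([261.4, 91.1], 82), ([228.6, 94.9], 71), ([251.3, 136.6], 610), ([275.4, 174.5], 60), ([242.0, 177.1], 59)]
rej w1 [([16.9, 91.5], 62), ([15.3, 137.3], 569), ([46.3, 175.0], 58), ([13.1, 177.4], 49)]
pass w2 [([163.1, 213.9], 56), ([137.1, 226.2], 53), ([170.7, 252.7], 563), ([186.5, 267.8], 51)]
dow w1 [([171.6, 133.6], 13), ([148.7, 140.1], 63), ([188.7, 141.1], 16), ([145.6, 208.2], 187), ([175.1, 212.9], 70), ([188.5, 214.0], 6), ([156.0, 215.5], 8), ([178.7, 220.7], 38)]
dow w2 [([376.8, 125.3], 12), ([414.0, 132.8], 10), ([380.5, 135.5], 12), ([399.4, 139.0], 79), ([411.6, 212.7], 44), ([374.2, 220.2], 4), ([408.5, 220.6], 42)]
nest w1 [([468.4, 134.3], 235), ([465.2, 224.6], 158)] w2 [([632.1, 138.9], 188), ([617.5, 222.7], 82), ([619.9, 235.2], 66)]
scene [([371.4, 156.1], 41)]
side [([403.0, 232.3], 66)]
scene [([387.9, 182.2], 42)]
side [([354.5, 251.3], 57)]
```

Run:
```python
from m import *
a,pa=load("w1");b,pb=load("w2")
w=lambda uv,p:ray("wrist",uv,p)
f=lambda r:(r[0].round(4).tolist(),round(r[1][0],4))
print("rej tag",f(tri(w((15.3,137.3),pa),w((251.3,136.6),pb))))
for u,v in(((16.9,91.5),(228.6,94.9)),((46.3,175.0),(275.4,174.5)),((13.1,177.4),(242,177.1))):print(" screw",f(tri(w(u,pa),w(v,pb))))
print("rej tag w2+side",f(tri(w((251.3,136.6),pb),ray("side",(354.5,251.3)))))
P=(170.7,252.7);print("pass tag w2+side",f(tri(w(P,pb),ray("side",(403,232.3)))),"w2+scene",f(tri(w(P,pb),ray("scene",(371.4,156.1)))))
print("dowel A",f(tri(w((148.7,140.1),pa),w((399.4,139),pb))))
for z in(.036,.034):
    q=onz("wrist",[(228.6,94.9),(261.4,91.1),(275.4,174.5),(242,177.1),(251.3,136.6)],z,pb)[:,:2];print("rej",q.round(4).tolist(),q[:4].mean(0))
    q=onz("wrist",[(163.1,213.9),(137.1,226.2),P],z,pb)[:,:2];print("pass",q.round(4).tolist())
# fixture screws: dark blobs in light plate
dk=lambda c:(c.max(2)<75)
for n,i,p,C in(("w1",a,pa,((117,96),(207,88),(149,242),(231,237))),("w2",b,pb,((345,95),(436,88),(349,241),(434,237)))):
    o=[]
    for x,y in C:
        L=blobs(i,(x-8,y-8,x+8,y+8),dk,5,120);o.append(max(L,key=lambda t:t[1])[0] if L else None)
    print(n,[None if k is None else k.round(1).tolist() for k in o])
    if n=="w1":o1=o
    else:
        for k in range(4):
            if o1[k] is not None and o[k] is not None: print("fx",f(tri(w(o1[k],pa),w(o[k],pb))))
g=cv2.morphologyEx(a.min(2),cv2.MORPH_TOPHAT,np.ones((25,25),np.uint8))
n,_,st,c=cv2.connectedComponentsWithStats((g[112:244,398:478]>25).astype(np.uint8))
for k in range(1,n):
    if st[k,4]>20: print("stop",c[k]+[398,112],st[k])
```

```text
rej tag ([0.4642, -0.1432, 0.035], 0.0001)
 screw ([0.4223, -0.1757, -0.0176], 0.002)
 screw ([0.5018, -0.1208, 0.0352], 0.0)
 screw ([0.5044, -0.1545, 0.0355], 0.0001)
rej tag w2+side ([0.4638, -0.1426, 0.0372], 0.0002)
pass tag w2+side ([0.5876, -0.2356, 0.0369], 0.0006) w2+scene ([0.5874, -0.2349, 0.037], 0.0006)
dowel A ([0.4641, -0.0032, 0.0558], 0.0001)
rej [[0.4252, -0.1624], [0.4217, -0.1313], [0.5017, -0.1207], [0.5044, -0.1544], [0.4641, -0.143]] [ 0.46324505 -0.14220082]
pass [[0.5435, -0.2385], [0.5572, -0.2674], [0.5874, -0.2357]]
rej [[0.4252, -0.1629], [0.4217, -0.1316], [0.5021, -0.1209], [0.5048, -0.1548], [0.4643, -0.1434]] [ 0.46343542 -0.14257705]
pass [[0.5442, -0.2394], [0.5579, -0.2685], [0.5883, -0.2366]]
w1 [[114.9, 95.3], [205.3, 87.9], [148.0, 242.5], [228.7, 237.0]]
w2 [[344.3, 95.0], [436.5, 87.4], [353.0, 241.9], [433.5, 236.0]]
fx ([0.4245, -0.0516, 0.0142], 0.0002)
fx ([0.417, 0.0401, 0.015], 0.0002)
fx ([0.5829, -0.0382, 0.0163], 0.0001)
fx ([0.5766, 0.0525, 0.0143], 0.0001)
stop [405.99009901 133.27062706] [  0   1  20  41 303]
stop [423.54545455 118.42424242] [22  0  7 18 66]
stop [467.953125   127.15451389] [ 58   0  22  49 576]
stop [461.82352941 219.94117647] [ 50  93  24  38 544]
stop [405.64864865 231.86936937] [  0 105  18  27 222]
```

Call:
{"op": "send_rows", "data": {"series": [[1,1.44,-2.58,0,-0.97],[1,1.44,-2.58,2,-0.97],[1,1.44,-2.58,4,-0.97],[1,1.44,-2.58,5.5,-0.97],[1,1.44,-2.58,5.5,-0.97],[1,1.44,-2.58,5.5,-0.97]]}}

```text
t: 2.8
tcp_pos: [0.4645, -0.1419, 0.094]
ee_rot: [-0.054, 0.999, 0.001, -0.001]
wrist_force: [0.7, -0.1, 1.7]
finger_gap: 0.0855
finger_force: 0.0
```

```bash
python3 snap.py w3
python3 - <<'E'
from m import *
c,pc=load("w3");a,pa=load("w1")
print([(p.round(1).tolist(),n) for p,n in blobs(c,(200,20,440,330),grey(110),20,9000)])
q=onz("wrist",[(393,111),(477,106),(470,246),(393,249)],.012,pa)[:,:2];print("board",q.round(4).tolist(),q.mean(0))
q=onz("wrist",[(406,133),(468,127),(462,220),(406,232)],.022,pa)[:,:2];print("stops",q.round(4).tolist(),q.mean(0))
E
```

```text
2.8 [ 0.46445956 -0.14185829  0.09399365] [-5.36833557e-02  9.98557543e-01  7.19469872e-04 -6.42611116e-04] [ 0.4   0.38 -0.18  2.07  0.11  0.7   1.82]
[([288.4, 150.4], 157), ([343.0, 150.4], 149), ([436.9, 234.3], 342), ([315.8, 216.5], 1305), ([201.5, 256.5], 27), ([291.2, 272.9], 39), ([343.4, 275.0], 51), ([427.2, 324.1], 90)]
board [[0.4385, 0.2292], [0.4333, 0.3146], [0.5877, 0.3268], [0.5917, 0.239]] [0.51280404 0.27738981]
stops [[0.4598, 0.2416], [0.4536, 0.3036], [0.5528, 0.3094], [0.5669, 0.2496]] [0.50828975 0.27604601]
```

View pics/w3.png

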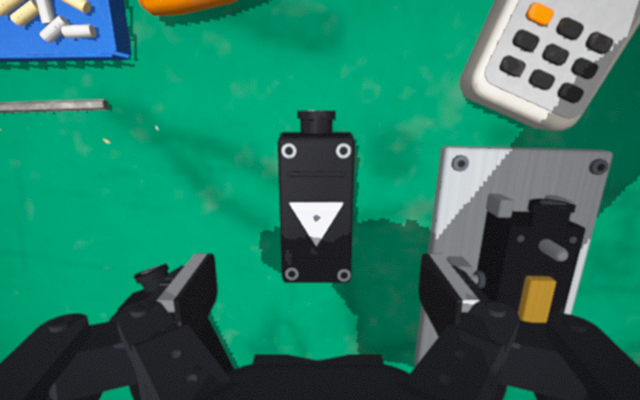

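Wrist view 3: the triangle cover is centred between the fingers (316 px against 317) and square to them. Going down to grip.

Call:
{"op": "send_rows", "data": {"series": [[1,0,0,1.5,0],[1,0,0,3,0],[1,0,0,3.52,0],[1,0,0,3.52,0],[-1,0,0,3.52,0],[-1,0,0,3.52,0],[-1,0,0,3.52,0],[-1,0,0,3.52,0],[-1,0,0,3.52,0],[-1,0,0,3.52,0],[-1,0,0,3.52,0],[-1,0,0,3.52,0]], "newtons": 60}}

```text
t: 4.05
tcp_pos: [0.4657, -0.1442, 0.0077]
ee_rot: [-0.052, 0.999, -0.0, 0.002]
wrist_force: [-1.1, 1.0, 9.6]
finger_gap: 0.045
finger_force: 60.6
```

Call:
{"op": "send_rows", "data": {"series": [[-1,0,0,-1.5,0],[-1,0,0,-3.5,0],[-1,0,0,-5.5,0],[-1,-3.67,16.53,-5.5,0.32],[-1,-3.67,16.53,-5.5,0.32],[-1,-3.67,16.53,-5.5,0.32],[-1,-3.67,16.53,-5.5,0.32],[-1,-3.67,16.53,-5.5,0.32],[-1,-3.67,16.53,-5.5,0.32],[-1,-3.67,16.53,-5.5,0.32],[-1,-3.67,16.53,-5.5,0.32],[-1,-3.67,16.53,-5.5,0.32],[-1,-3.67,16.53,-5.5,0.32],[-1,-3.67,16.53,-5.5,0.32],[-1,-3.67,16.53,-5.5,0.32]]}}

```text
t: 5.55
tcp_pos: [0.5126, 0.2745, 0.1432]
ee_rot: [-0.034, 0.999, -0.001, -0.0]
wrist_force: [0.1, -0.8, -3.2]
finger_gap: 0.045
finger_force: 63.1
```

```bash
python3 snap.py w4
```

```text
5.55 [0.51255659 0.27446353 0.14323873] [-3.42647197e-02  9.99412453e-01 -8.02737021e-04 -1.84594652e-04] [-0.27  0.47 -0.34  1.81  0.19  0.9   0.94]
```

View pics/w4.png

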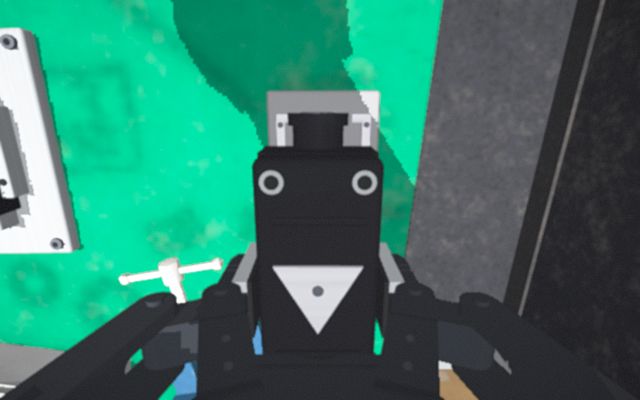

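Wrist view 4: the held cover is over the nest. The board's near edge runs from (267,92) to (380,91), parallel to the tool, with stops at (281,128) and (362,128).

Run:
```python
from m import *
c,p=load("w4")
y=np.deg2rad(4);X=np.array([np.cos(y),np.sin(y)])
q=onz("wrist",[(267,92),(379.5,91)],.012,p)[:,:2];print(q,np.linalg.norm(q[1]-q[0]),"centre",q.mean(0)+.078*X)
M=R.from_quat(p[1]).as_matrix();T=M.T
q=onz("wrist",[(276.5,128),(369,128)],.022,p)[:,:2];print("stops",q,q.mean(0))
# held cover: top z ~ .1432-.0077+.036
q=onz("wrist",[(271,182),(364.5,182),(318,291)],.1715,p)[:,:2];print("cover screws,tag",q.round(4),(q[0]+q[1])/2+.04*X)
print("tool yaw",np.rad2deg(np.arctan2(M[1,1],M[0,1]))-90)
```

```text
[[0.43940152 0.2304738 ]
 [0.43287402 0.31598396]] 0.08575893643291509 centre [0.51394777 0.27866989]
stops [[0.46506369 0.23978521]
 [0.46032945 0.309498  ]] [0.46269657 0.27464161]
cover screws,tag [[0.4712 0.2556]
 [0.469  0.2873]
 [0.5117 0.2744]] [0.51001672 0.27424186]
tool yaw 3.927237043500085
```

Call:
{"op": "send_rows", "data": {"series": [[-1,-0.09,0.13,0,0],[-1,-0.09,0.13,2,0],[-1,-0.09,0.13,3.8,0],[-1,-0.09,0.13,4.5,0],[-1,-0.09,0.13,4.8,0],[-1,-0.09,0.13,4.95,0],[-1,-0.09,0.13,4.95,0],[-1,-0.09,0.13,4.95,0]]}}

```text
t: 6.4
tcp_pos: [0.5161, 0.2806, 0.0211]
ee_rot: [-0.035, 0.999, 0.001, 0.002]
wrist_force: [0.2, -1.2, -2.4]
finger_gap: 0.045
finger_force: 63.2
```

Call:
{"op": "send_rows", "data": {"series": [[-1,0.05,-0.08,0.03,0],[-1,0.05,-0.08,0.06,0],[-1,0.05,-0.08,0.06,0]]}}

```text
t: 6.7
tcp_pos: [0.5144, 0.2782, 0.0198]
ee_rot: [-0.035, 0.999, 0.0, 0.001]
wrist_force: [-2.1, -1.8, 6.8]
finger_gap: 0.045
finger_force: 64.2
```

Contact is made, so I'll release, raise and look.

Call:
{"op": "send_rows", "data": {"series": [[1,0,0,0,0],[1,0,0,0,0],[1,0,0,0,0],[1,0,0,0,0],[1,0,0,-2,0],[1,0,0,-4,0],[1,0,0,-6,0],[1,0,0,-6,0],[1,0,0,-6,0]]}}

```text
t: 7.6
tcp_pos: [0.5144, 0.2783, 0.1696]
ee_rot: [-0.035, 0.999, 0.001, 0.002]
wrist_force: [-0.5, -0.1, -0.5]
finger_gap: 0.0852
finger_force: 0.0
```

```bash
python3 snap.py w5
```

```text
7.6 [0.51435794 0.27831729 0.16963022] [-3.51732629e-02  9.99379708e-01  6.22687926e-04  1.62853225e-03] [-0.27  0.44 -0.35  1.78  0.18  0.95  0.95]
```

View pics/w5.png

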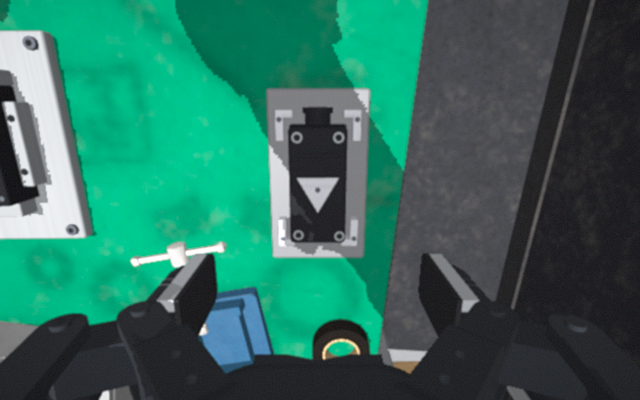

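Wrist view 5: the rejected cover lies flat, centred between the four stops, at about (318,185). Going to the passed cover.

Run:
```python
from h import *
print("cabinet base pts",onz("side",[(425,345),(440,260),(500,385)],0).round(3).tolist())
```

```text
cabinet base pts [[0.325, -0.413, 0.0], [0.578, -0.36, 0.0], [0.321, -0.608, 0.0]]
```

Call:
{"op": "send_rows", "data": {"series": [[1,-1.47,-20.7,0,-3.5],[1,-1.47,-20.7,0,-3.5],[1,-1.47,-20.7,0,-3.5],[1,-1.47,-20.7,0,-3.5],[1,-1.47,-20.7,0,-3.5],[1,-1.47,-20.7,0,-3.5],[1,-1.47,-20.7,0,-3.5],[1,-1.47,-20.7,0,-3.5],[1,-1.47,-20.7,0,-3.5],[1,-1.47,-20.7,0,-3.5],[1,-1.47,-20.7,0,-3.5],[1,-1.47,-20.7,0,-3.5],[1,-1.47,-20.7,1.5,-3.5],[1,-1.47,-20.7,2.6,-3.5],[1,-1.47,-20.7,2.6,-3.5],[1,-1.47,-20.7,2.6,-3.5]]}}

```text
t: 9.25
tcp_pos: [0.5856, -0.234, 0.1017]
ee_rot: [-0.218, 0.976, 0.001, -0.001]
wrist_force: [0.7, -0.1, -0.3]
finger_gap: 0.0853
finger_force: 0.0
```

```bash
python3 snap.py w6
```

```text
9.25 [ 0.58562699 -0.23398119  0.10174423] [-0.21756199  0.97604486  0.00127087 -0.00126496] [ 0.53  0.59 -0.26  1.7   0.19  0.87  2.2 ]
```

View pics/w6.png

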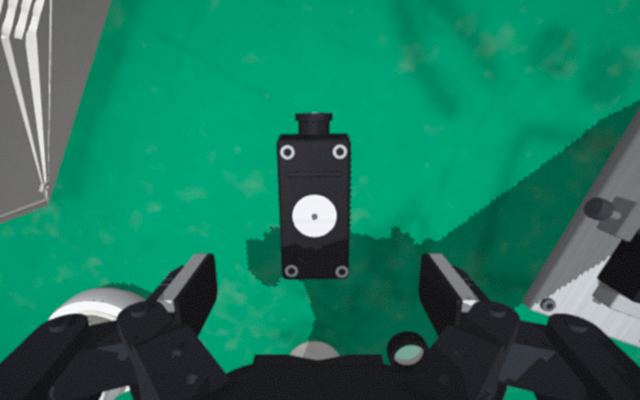

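Wrist view 6: the round-tag cover is centred at (314,216), square to the fingers, with its entry up at (314,122). The cabinet is clear.

Run:
```python
from m import *
c,p=load("w6")
L=blobs(c,(275,135,355,285),grey(95),15,3000);print([(q.round(1).tolist(),n) for q,n in L])
M=R.from_quat(p[1]).as_matrix()
for q,n in L:
    w=onz("wrist",q,.036,p)[0];print(w[:2].round(4),((w-p[0])@M*1000).round(1))
print("yaw",np.rad2deg(np.arctan2(M[1,1],M[0,1]))-90)
```

```text
[([339.5, 151.2], 153), ([287.1, 151.8], 151), ([314.0, 215.4], 1567), ([291.2, 270.2], 53), ([341.5, 270.9], 55)]
[ 0.5437 -0.2391] [40.  13.  65.9]
[ 0.5575 -0.2678] [ 39.6 -18.8  65.8]
[ 0.5875 -0.2358] [-1.1 -2.6 65.7]
[ 0.6291 -0.2333] [-39.8 -18.1  65.6]
[ 0.6153 -0.2025] [-40.4  15.7  65.7]
yaw 25.13162904975364
```

Call:
{"op": "send_rows", "data": {"series": [[1,-0.03,-0.09,1.5,-0.15],[1,-0.03,-0.09,3,-0.15],[1,-0.03,-0.09,3.8,-0.15],[1,-0.03,-0.09,3.8,-0.15],[1,-0.03,-0.09,3.8,-0.15],[-1,-0.03,-0.09,3.8,-0.15],[-1,-0.03,-0.09,3.8,-0.15],[-1,-0.03,-0.09,3.8,-0.15],[-1,-0.03,-0.09,3.8,-0.15],[-1,-0.03,-0.09,3.8,-0.15],[-1,-0.03,-0.09,3.8,-0.15],[-1,-0.03,-0.09,3.8,-0.15],[-1,-0.03,-0.09,3.8,-0.15]], "newtons": 100}}

```text
t: 10.6
tcp_pos: [0.5897, -0.2379, 0.0101]
ee_rot: [-0.224, 0.974, -0.001, 0.001]
wrist_force: [-0.8, 0.5, 6.8]
finger_gap: 0.0444
finger_force: 103.3
```

Call:
{"op": "send_rows", "data": {"series": [[-1,0,0,-1.5,0],[-1,0,0,-3.5,0],[-1,0,0,-5,0],[-1,-0.99,10.13,-5,3.57],[-1,-0.99,10.13,-5,3.57],[-1,-0.99,10.13,-5,3.57],[-1,-0.99,10.13,-5,3.57],[-1,-0.99,10.13,-5,3.57],[-1,-0.99,10.13,-5,3.57],[-1,-0.99,10.13,-5,3.57],[-1,-0.99,10.13,-4.2,3.57],[-1,-0.99,10.13,-3.6,3.57],[-1,-0.99,10.13,-3.6,3.57],[-1,-0.99,10.13,-3.6,3.57],[-1,-0.99,10.13,-3.6,3.57]]}}

```text
t: 12.1
tcp_pos: [0.5005, 0.0002, 0.0987]
ee_rot: [-0.039, 0.999, -0.0, 0.001]
wrist_force: [0.5, -0.0, -1.3]
finger_gap: 0.0443
finger_force: 102.8
```

```bash
python3 snap.py w7
```

```text
12.1 [5.00494406e-01 2.35992342e-04 9.87439054e-02] [-3.87274032e-02  9.99249609e-01 -1.17075343e-04  6.27703682e-04] [ 0.16  0.4  -0.26  2.03  0.15  0.72  1.46]
```

View pics/w7.png

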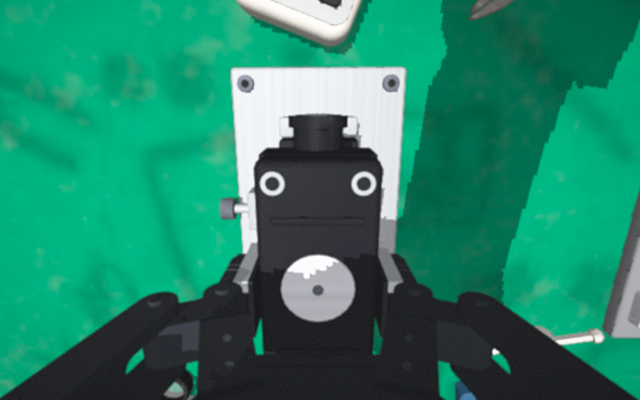

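Wrist view 7: the cover is held over the fixture, entry over entry. Plate screws are at (246,83) and (391,83), cover screws at (272,183) and (364,183), and the tag at (318,289).

Run:
```python
from m import *
c,p=load("w7");M=R.from_quat(p[1]).as_matrix()
dk=lambda c:(c.max(2)<130)
o=[max(blobs(c,(x-12,y-12,x+12,y+12),dk,5,400),key=lambda t:t[1]) for x,y in((246,83),(391,83))]
s=[max(blobs(c,(x-18,y-18,x+18,y+18),grey(110),5,900),key=lambda t:t[1]) for x,y in((272,183),(364,183))]
g=cv2.inRange(c[240:335,265:372],(75,75,75),(255,255,255));ct=max(cv2.findContours(g,0,2)[0],key=cv2.contourArea);e=cv2.fitEllipse(cv2.convexHull(ct));t=np.array(e[0])+[265,240]
print(o,s,t,e[1])
tl=lambda w:((w-p[0])@M*1000).round(2)[:, :2].tolist()
f=onz("wrist",[q for q,_ in o],.0145,p);print("plate scr",f.round(4).tolist(),tl(f))
h=onz("wrist",[s[0][0],s[1][0],t],.1246,p);print("cover scr,tag",h.round(4).tolist(),tl(h))
print("earlier plate (.4245,-.0516),(.417,.0401) tool yaw",np.rad2deg(np.arctan2(M[1,1],M[0,1]))-90)
```

```text
[(array([244.41509434,  83.32075472]), 53), (array([391.36842105,  82.84210526]), 57)] [(array([271.77427822, 183.07086614]), 381), (array([363.31117021, 183.19946809]), 376)] [317.47794342 287.51625443] (68.60991668701172, 75.00164031982422)
plate scr [[0.4245, -0.0518, 0.0145], [0.4171, 0.04, 0.0145]] [[79.92, -45.96], [80.13, 46.11]]
cover scr,tag [[0.4602, -0.019, 0.1246], [0.4578, 0.0127, 0.1246], [0.4996, -0.0001, 0.1246]] [[41.66, -16.11], [41.58, 15.68], [0.9, -0.28]]
earlier plate (.4245,-.0516),(.417,.0401) tool yaw 4.438934397340773
```

Call:
{"op": "send_rows", "data": {"series": [[-1,-0.05,0.02,0,0],[-1,-0.05,0.02,0.5,0],[-1,-0.05,0.02,0.9,0],[-1,-0.05,0.02,1.1,0],[-1,-0.05,0.02,1.2,0],[-1,-0.05,0.02,1.3,0],[-1,-0.05,0.02,1.3,0],[-1,-0.05,0.02,1.3,0]]}}

```text
t: 12.95
tcp_pos: [0.5009, 0.0016, 0.0655]
ee_rot: [-0.039, 0.999, -0.0, 0.0]
wrist_force: [1.2, -0.8, -3.4]
finger_gap: 0.0438
finger_force: 103.0
```

No contact load, so the dowels look entered. Continuing gently.

Call:
{"op": "send_rows", "data": {"series": [[-1,0,0,0.1,0],[-1,0,0,0.2,0],[-1,0,0,0.3,0],[-1,0,0,0.3,0]]}}

```text
t: 13.35
tcp_pos: [0.501, 0.0015, 0.0582]
ee_rot: [-0.039, 0.999, -0.0, 0.0]
wrist_force: [-0.7, -1.2, 4.0]
finger_gap: 0.0444
finger_force: 103.3
```

Spring contact of about 6 N where it was expected. Pressing in.

Call:
{"op": "send_rows", "data": {"series": [[-1,0,0,0.06,0],[-1,0,0,0.12,0],[-1,0,0,0.16,0],[-1,0,0,0.2,0],[-1,0,0,0.2,0],[-1,0,0,0.2,0]]}}

```text
t: 13.95
tcp_pos: [0.501, 0.0015, 0.054]
ee_rot: [-0.039, 0.999, -0.0, 0.0]
wrist_force: [-3.2, -1.4, 11.9]
finger_gap: 0.0442
finger_force: 104.6
```

Call:
{"op": "send_rows", "data": {"series": [[-1,0,0,0.04,0],[-1,0,0,0.08,0],[-1,0,0,0.12,0],[-1,0,0,0.12,0],[-1,0,0,0.12,0]]}}

```text
t: 14.45
tcp_pos: [0.501, 0.0015, 0.0539]
ee_rot: [-0.039, 0.999, -0.001, 0.0]
wrist_force: [-14.4, -1.3, 43.6]
finger_gap: 0.0444
finger_force: 108.5
```

The halves have met: stiff stop at 53.9 mm against 54.1 expected. Easing the push a little, then checking.

Call:
{"op": "send_rows", "data": {"series": [[-1,0,0,-0.03,0],[-1,0,0,-0.04,0],[-1,0,0,-0.04,0],[-1,0,0,-0.04,0],[-1,0,0,-0.04,0]]}}

```text
t: 14.95
tcp_pos: [0.501, 0.0015, 0.054]
ee_rot: [-0.039, 0.999, -0.001, 0.0]
wrist_force: [-10.5, -1.5, 33.0]
finger_gap: 0.0442
finger_force: 106.6
```

```bash
python3 snap.py w8
python3 - <<'E'
from h import *
i=bot.capture("side")[:,:,::-1];j=bot.capture("scene")[:,:,::-1]
f=lambda c:cv2.resize(c,(390,390),interpolation=cv2.INTER_CUBIC)
cv2.imwrite("pics/fin.png",np.hstack([f(i[165:295,210:340]),f(j[150:280,220:400])]))
s=bot.get_state();print(s["wrist_force"],s["tcp_pos"],s["finger_force"])
E
```

```text
14.95 [0.50104796 0.00153912 0.05396306] [-3.94446722e-02  9.99221516e-01 -6.34560754e-04  2.79017908e-04] [ 0.14  0.48 -0.23  2.05  0.19  0.63  1.43]
[-9.78446618 -1.5110605  32.44292373] [0.50100367 0.00151571 0.05394689] 106.62326395511627
```

View pics/fin.png

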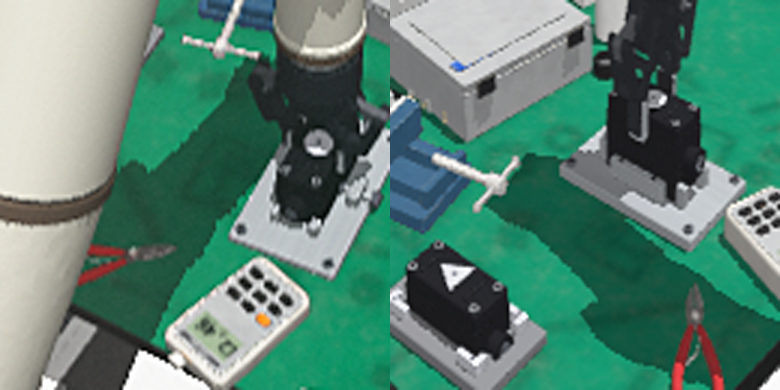

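The final view shows the round-tag cover shut on the lower half at (655,130), with entries together and the fingers still gripping. The triangle cover lies in the nest at (455,300). The push holds at about 33 N, so I'm handing in.

```bash
python3 -c "
from station import bot
print(bot.job_done())"
```

```text
the job is handed in; nothing more can be done
None
```

I handed the job in at about 15 s: the rejected cover lies flat between the nest stops, let go, and the passed cover is on the dowels, pressed shut at about 33 N and still gripped; the judge returned no verdict.

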